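Straighten the spice drawer

ROBOT

A 6-joint arm with a two-finger parallel gripper is mounted at the origin on the work surface. World frame = base frame: x ahead of the robot, y to its left, z up, the work surface at z = 0. Lengths are in m, angles in rad, forces in N, time in s.
With the tool pointing down it reaches from about 0.375 to 0.9 m from the base axis. Payload 3.1 kg.
Tool frame: the origin (TCP) lies midway between the tips of the shut fingers; the grasp point (between the pads) lies robot.grasp_offset behind it (robot.grasp_offset is the distance from the TCP to the grasp point, in m); z points along the fingers, y is the line along which they close (so a half turn about z gives the same grasp; the last joint's range is limited). The gripper opens to 85 mm and grips with 20 to 120 N. Pads are 22 mm wide; open, the fingers measure 114 mm over their backs; the gripper's body (76 mm by 85 mm) begins 54 mm behind the grasp point. The pads swing forward as they close: fully open they stand 13 mm farther back than shut.
Start: joints at [-1.302, 0.527, 1.433, -0, 1.181, -0.178], TCP at [0.271, -0.563, 0.231] pointing down, gripper open.
Joint ranges: [-3.08, 3.08], [-0.75, 2.2], [0.22, 2.44], [-1.43, 4.57], [0, 2.65], [-2.85, 2.85]. Speed limits (rad/s): [2.79, 2.79, 3.14, 3.14, 3.14, 3.14].

INTERFACE

Orientations are given as a unit quaternion [w, x, y, z].
In Python, from station import observe, cams, workorder, robot gives the robot as it stands. The module is installed in compiled form; this text tells all that it offers.
- The arm moves only by the shell command python3 -m inch 'ROWS' [FORCE]. ROWS is JSON, a list of rows, each an object with "jaw": the opening, from 0 (shut) to 1 (fully open); "delta_pos": the shift along the world's x, y, z in mm, a list of three; "twist": the turn about the world's z in rad. A call has 1 to 8 rows; each row is the pose to reach, as a shift and turn from the pose commanded when the call began; what a row does not reach only later rows make up. A row lasts 1/10 s, in which the tool goes at most 50 mm and 8.59 degrees, less where a joint would pass 70% of its speed; a pose out of reach is approached as far as the arm can. A call with a gripper value outside its range is refused whole. The fingers move at their own pace and stop on an object; FORCE is the grip in N (left out, the last holds). Time passes only in rows, so rows that repeat a pose let the fingers close. It gives the time, the measured TCP pose, the force, the opening and the grip force at its end, in the units of the state.
- observe(): the state, without advancing time (a new reading comes with each control period).
- cams.get_image(name): name is "scene" or "top"; returns a dict with "pixels" (420x560x3 uint8, red, green, blue), "vertical_fov" (degrees; the focal length in pixels is half the picture's height over the tangent of half this angle, whatever the lens; pixels are square), "cx", "cy" (the principal point, pixels), "T" (4x4, takes a point from camera to world coordinates). Camera axes: x right, y down, z forward; pixel columns grow to the right and rows downward; lengths in m; the calibration is good to about 2 mm. A picture is of the moment at which its call begins. There is no depth.
- workorder.finish_job(): hands the job in; it is judged then, once.
The state is a dict: "t": time; "joints": joint angles; "joint_vel": joint speeds; "joint_efforts": joint torques, N m; "eef_pos": TCP position; "tcp_rot": TCP orientation; "contact_force": force on the tool from outside, world axes, zero at the start; "ft_torque": the same for the moment, N m; "width": opening from 0.0 (shut) to 1.0 (fully open); "finger_force": force on a finger pad.
Only numpy, scipy, OpenCV 4.12 (cv2) and the standard library are available. Lean on these libraries where they do the work, as an engineer would, in place of code of your own. Each camera call takes 0.05 s, during which the arm holds its last target. There are 200 camera calls.

TASK

Pull the spice drawer out all the way to its stop and put every spice tin that is standing about on the worktop into it. Nudge all the tins, upright and square, into one straight row touching the inside of the drawer's front, starting against the drawer's left side as seen from the robot and with no gaps between tins; their order does not matter. Then push the drawer fully shut with the row still tidy, and leave the other things on the worktop where they are.

Things in the scene. Friction and masses are not known exactly. Their poses are not given: they have to be found in the camera images.
- drawer (a joint): How far the drawer is out of its cabinet, m: 0 shut, 0.21 at its stop. It slides towards the robot, stays where it is left, takes about 2 N, may start up to 30 mm ajar. The cabinet: grey, fixed, 85 mm tall, 360 mm wide, 320 mm deep, turned up to 7 degrees. With the drawer fully out, the cabinet's front edge stands 210 mm behind the inside of the drawer's front.
- drawer_handle (a point): Middle of the copper bar handle on the drawer front: a horizontal bar 11 mm thick and 150 mm long, parallel to the drawer's front, its axis 35 mm out from the front's face, 60 mm above the worktop. It moves with the drawer.
- drawer_corner (a point): Point on the drawer's floor in its front left inner corner (left as seen from the robot); moves with the drawer. x points into the drawer, away from the robot, y to the left, z up: the floor spans x 0 to 0.284 and y 0 to -0.320, 20 mm above the worktop. Side and back walls are 6 mm thick, 35 mm above the floor; the front is 15 mm thick, 52 mm above the floor.
- tin_red: Square spice tin, 50 x 50 mm and 46 mm tall, about 110 g, straight-sided and smooth, sliding easily, bright metal with a dark lid, a red band round it and a round red spot on the lid. Origin: centre of its underside; z up, x and y square to its sides. Starts inside the drawer, standing askew on its floor.
- tin_yellow: Square spice tin, 50 x 50 mm and 46 mm tall, about 110 g, straight-sided and smooth, sliding easily, bright metal with a dark lid, a yellow band round it and a round yellow spot on the lid. Origin: centre of its underside; z up, x and y square to its sides. Starts standing on the worktop beside the cabinet; may be absent in some starts.
- tin_green: Square spice tin, 50 x 50 mm and 46 mm tall, about 110 g, straight-sided and smooth, sliding easily, bright metal with a dark lid, a green band round it and a round green spot on the lid. Origin: centre of its underside; z up, x and y square to its sides. Starts standing on the worktop beside the cabinet; may be absent in some starts.
- tin_blue: Square spice tin, 50 x 50 mm and 46 mm tall, about 110 g, straight-sided and smooth, sliding easily, bright metal with a dark lid, a blue band round it and a round blue spot on the lid. Origin: centre of its underside; z up, x and y square to its sides. Starts standing on the worktop beside the cabinet; may be absent in some starts.
- tin_white: Square spice tin, 50 x 50 mm and 46 mm tall, about 110 g, straight-sided and smooth, sliding easily, bright metal with a dark lid, a white band round it and a round white spot on the lid. Origin: centre of its underside; z up, x and y square to its sides. Starts standing on the worktop beside the cabinet; may be absent in some starts.
- mug: Blue mug, 80 mm wide, 90 mm tall. A bystander: leave it alone. Origin: middle of its underside.
- pepper_mill: Dark wooden pepper mill, 54 mm wide, 142 mm tall. A bystander: leave it alone. Origin: middle of its underside.
- sugar_bowl: White bowl, 90 mm wide, 60 mm tall. A bystander: leave it alone. Origin: middle of its underside.
- jam_jar: Amber jar with a red cap, 66 mm wide, 85 mm tall. A bystander: leave it alone. Origin: middle of its underside.
- wooden_spoon: Wooden spoon lying on the worktop. A bystander: leave it alone. Origin: near its middle, underside.
- egg_cup: White egg cup, 50 mm wide, 55 mm tall. A bystander: leave it alone. Origin: middle of its underside.
Things that resemble listed ones, but are neither listed nor needed, are in the scene too. Leave any pink look-alike of the tin_green alone. Leave any orange look-alike of the tin_yellow alone.

How it is judged:
By the outcome, as a careful person would: the job done as asked, in the order asked, and still so for the second after the job is handed in, with the robot touching nothing.
Of tin_yellow, tin_green, tin_blue, tin_white only 2 to 4 are there at a start; the rules pass over those that are not, and their reading is None.
At some moment in a run one of tin_red, tin_yellow, tin_green, tin_blue, tin_white may be knocked a few centimetres aside while the robot is not near it.
It also fails if it takes over 210 s, if anything falls off the work surface, if the arm or the gripper's body presses on something with over 40 N, if the wrist force passes 120 N, or if a joint passes its speed limit or range.

## Working session

There is one attempt and no reset: what is moved stays moved. The work goes in short steps, Python scripts to look and compute and a shell command to move; the robot and the scene stay as the last step left them, time stands still between calls to the robot, and variables do not carry over. Pictures are saved under pics/ and viewed, at most 14 in all, crops included, and the job is handed in when it is done.

```bash
mkdir -p pics; cat > h.py <<'E'
import numpy as np, cv2
from station import observe, cams, workorder, robot
def shot(name,fn=None):
    im=cams.get_image(name)
    if fn: cv2.imwrite('pics/'+fn, cv2.cvtColor(im['pixels'],cv2.COLOR_RGB2BGR))
    return im
def ray(im,u,v,z):
    f=im['pixels'].shape[0]/2/np.tan(np.radians(im['vertical_fov'])/2)
    T=np.array(im['T']); d=T[:3,:3]@np.array([(u-im['cx'])/f,(v-im['cy'])/f,1]); o=T[:3,3]
    return o+d*(z-o[2])/d[2]
def proj(im,p):
    f=im['pixels'].shape[0]/2/np.tan(np.radians(im['vertical_fov'])/2)
    T=np.array(im['T']); c=T[:3,:3].T@(np.array(p)-T[:3,3]); return c[:2]/c[2]*f+[im['cx'],im['cy']]
E
python3 - <<'E'
from h import *
for n in('top','scene'):
    im=shot(n,n+'0.png'); print(n,im['vertical_fov'],im['cx'],im['cy'],np.round(im['T'],3).tolist())
print(observe(), robot.grasp_offset)
E
```

```text
top 45.15789671897191 286.1498819805111 199.7806033130129 [[-0.016, -0.995, 0.098, 0.404], [-1.0, 0.016, -0.002, 0.002], [0.001, -0.098, -0.995, 1.499], [0.0, 0.0, 0.0, 1.0]]
scene 43.22209130598586 273.297777581994 199.748646723405 [[-0.444, 0.672, -0.592, 1.446], [0.896, 0.347, -0.278, 0.393], [0.019, -0.654, -0.757, 1.241], [0.0, 0.0, 0.0, 1.0]]
{'t': 0.1, 'joints': array([-1.30148317e+00,  5.28379638e-01,  1.43377623e+00, -1.08545612e-05,
        1.18141255e+00, -1.78524372e-01]), 'joint_vel': array([ 0.00096333, -0.00187611, -0.00252757,  0.00104895,  0.00201786,
       -0.00064503]), 'joint_efforts': array([ 2.64178352e-04, -4.43302560e+01, -1.78586984e+01, -2.20771335e-04,
        3.85727501e-03,  1.39228703e-05]), 'eef_pos': array([ 0.27047068, -0.56272622,  0.23042687]), 'tcp_rot': array([-9.86635518e-04,  9.75033833e-01,  2.22054157e-01, -4.98426603e-05]), 'contact_force': array([-0.22497217, -0.57126692, -0.82988139]), 'ft_torque': array([-0.08539381, -0.04287348,  0.01401135]), 'finger_force': 0.0, 'width': 0.995602972211938} 0.0187
```

View pics/top0.png

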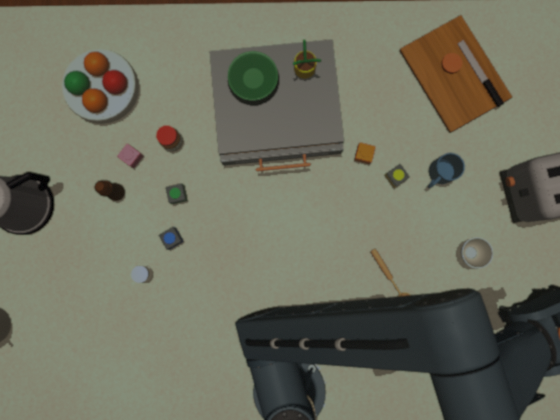

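View pics/scene0.png

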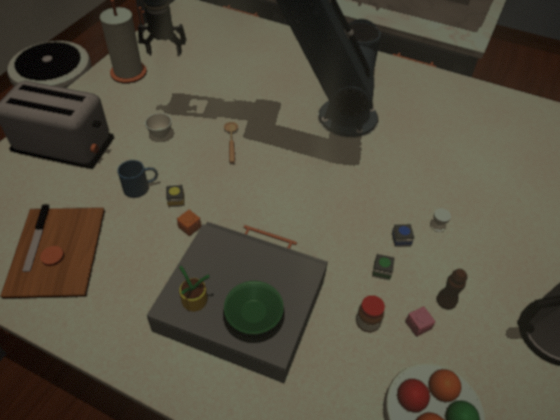

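The top view shows the cabinet with its copper handle at about (284,168). The tins are green (176,193), blue (171,238) and yellow (397,175). The look-alikes are pink (130,156) and orange (365,153), and there's no white tin; the white thing at (141,274) is the egg cup.

```bash
cat >> h.py <<'E'
HS={'red':(0,8),'yellow':(24,36),'green':(45,80),'blue':(95,125)}
def spot(im,col,near,r=25,smin=110,vmin=50):
    """centroid of colour blob close to pixel `near`"""
    hsv=cv2.cvtColor(im['pixels'],cv2.COLOR_RGB2HSV); lo,hi=HS[col]
    m=cv2.inRange(hsv,(lo,smin,vmin),(hi,255,255))
    if col=='red': m|=cv2.inRange(hsv,(172,smin,vmin),(180,255,255))
    w=np.zeros_like(m); cv2.circle(w,tuple(int(x) for x in near),r,255,-1); m&=w
    n,l,s,c=cv2.connectedComponentsWithStats(m)
    if n<2: return None
    k=1+s[1:,4].argmax(); return c[k],s[k,4],(l==k)
E
python3 - <<'E'
from h import *
im=shot('top'); px=im['pixels']; hsv=cv2.cvtColor(px,cv2.COLOR_RGB2HSV)
for c,n in dict(green=(176,193),blue=(171,238),yellow=(397,175)).items():
    r=spot(im,c,n); print(c,r and (r[0],r[1],ray(im,*r[0],.046)))
for u,v in [(212,52),(332,41),(343,140),(218,152)]: print(ray(im,u,v,.085))
print('handle',ray(im,257,171,.06),ray(im,310,166,.06), hsv[168,285],hsv[193,176],hsv[238,171])
b=cv2.cvtColor(px,cv2.COLOR_RGB2BGR)
a=cv2.resize(b[140:190,200:350],None,fx=5,fy=5,interpolation=cv2.INTER_NEAREST)
c=[cv2.resize(b[y-17:y+18,x-17:x+18],(250,250),interpolation=cv2.INTER_NEAREST) for x,y in((176,193),(171,238),(397,175))]
cv2.imwrite('pics/c1.png',np.vstack([a,np.hstack(c)]))
E
```

```text
green (array([174.54216867, 192.71084337]), np.int32(83), array([0.57304702, 0.32122527, 0.046     ]))
blue (array([169.02970297, 237.74257426]), np.int32(101), array([0.44325117, 0.33626256, 0.046     ]))
yellow (array([398.25454545, 174.35454545]), np.int32(110), array([ 0.6165436 , -0.32834687,  0.046     ]))
[0.97705356 0.20661376 0.085     ]
[ 1.00470523 -0.14179141  0.085     ]
[ 0.71202242 -0.16589714  0.085     ]
[0.68292816 0.18996728 0.085     ]
handle [0.6306117  0.08116936 0.06      ] [ 0.64278388 -0.07171017  0.06      ] [ 15  93 113] [ 64 145 109] [108 164 137]
```

View pics/c1.png

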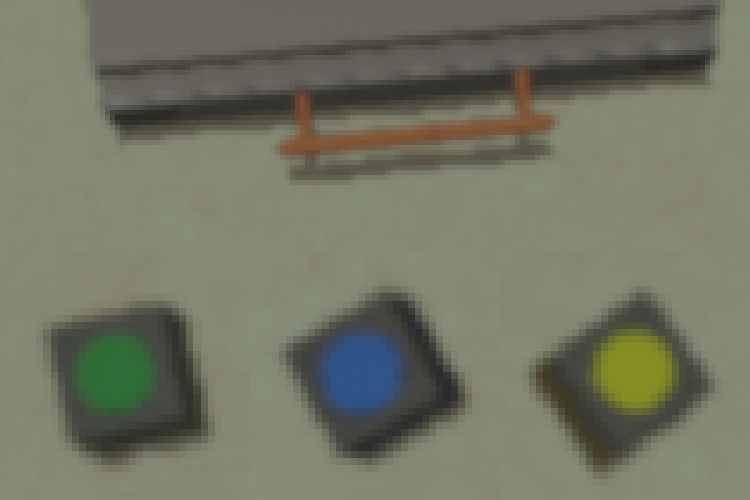

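The crop shows three tin lids. Green is almost square to the world, blue is turned about 30° and yellow about 40°. The handle bar runs from (256,170) to (310,164). Next I'll fit the handle and cabinet lines.

```bash
python3 - <<'E'
from h import *
im=shot('top'); hsv=cv2.cvtColor(im['pixels'],cv2.COLOR_RGB2HSV)
m=cv2.inRange(hsv,(5,85,80),(18,255,255)); m[:160]=0; m[175:]=0; m[:,:250]=0; m[:,315:]=0
ys,xs=np.nonzero(m); print(xs.min(),xs.max())
k=[x for x in range(xs.min(),xs.max()+1)]; 
P=np.array([ray(im,x,ys[xs==x].max()-1,.06) for x in k if (xs==x).any()])
p=np.polyfit(P[:,1],P[:,0],1); print('slope',p,'mid',P.mean(0),'len',np.ptp(P[:,1]))
A=ray(im,219.6,154,.085);B=ray(im,343,142.4,.085);print('cab front',A,B,(A+B)/2,np.arctan2((B-A)[0],-(B-A)[1]))
E
# go up and across
python3 -m inch '[{"jaw":0.35,"delta_pos":[366,568,-40],"twist":1.2},{"jaw":0.35,"delta_pos":[366,568,-40],"twist":1.2},{"jaw":0.35,"delta_pos":[366,568,-40],"twist":1.2},{"jaw":0.35,"delta_pos":[366,568,-40],"twist":1.2},{"jaw":0.35,"delta_pos":[366,568,-40],"twist":1.2},{"jaw":0.35,"delta_pos":[366,568,-40],"twist":1.2},{"jaw":0.35,"delta_pos":[366,568,-40],"twist":1.2},{"jaw":0.35,"delta_pos":[366,568,-40],"twist":1.2}]' 60
```

```text
256 310
slope [-0.08370026  0.64213012] mid [0.64161782 0.00612068 0.06      ] len 0.15587911849465103
cab front [0.67709829 0.18544087 0.085     ] [ 0.70508107 -0.16571107  0.085     ] [0.69108968 0.0098649  0.085     ] 0.07952048294297862
t: 1.0
eef_pos: [0.4877, -0.2259, 0.2076]
tcp_rot: [0.0, 0.677, 0.736, 0.0]
contact_force: [0.7, -0.8, 0.2]
width: 0.349
finger_force: 0.0
```

```bash
python3 -m inch '[{"jaw":0.35,"delta_pos":[153,232,-60],"twist":0},{"jaw":0.35,"delta_pos":[153,232,-60],"twist":0},{"jaw":0.35,"delta_pos":[153,232,-60],"twist":0},{"jaw":0.35,"delta_pos":[153,232,-60],"twist":0},{"jaw":0.35,"delta_pos":[153,232,-60],"twist":0},{"jaw":0.35,"delta_pos":[153,232,-60],"twist":0},{"jaw":0.35,"delta_pos":[153,232,-60],"twist":0},{"jaw":0.35,"delta_pos":[153,232,-60],"twist":0}]'
python3 -m inch '[{"jaw":0.35,"delta_pos":[0,0,0],"twist":0},{"jaw":0.35,"delta_pos":[0,0,0],"twist":0}]'
python3 - <<'E'
from h import *
for n in('top','scene'):
    im=shot(n); print(n,proj(im,(.641,.006,.06)))
    b=cv2.cvtColor(im['pixels'],cv2.COLOR_RGB2BGR)
    u,v=proj(im,(.64,.0,.08)).astype(int)
    cv2.imwrite(f'pics/{n}1.png',cv2.resize(b[v-70:v+70,u-90:u+90],None,fx=4,fy=4))
E
```

```text
t: 1.8
eef_pos: [0.6396, 0.0051, 0.147]
tcp_rot: [-0.0, 0.679, 0.735, -0.001]
contact_force: [-0.6, -0.1, 0.5]
width: 0.351
finger_force: 0.0
t: 2.0
eef_pos: [0.6395, 0.0029, 0.1481]
tcp_rot: [0.0, 0.68, 0.733, -0.0]
contact_force: [0.6, -0.5, -0.7]
width: 0.35
finger_force: 0.0
top [283.05029185 167.02897117]
scene [269.56288972 234.3701389 ]
```

View pics/scene1.png

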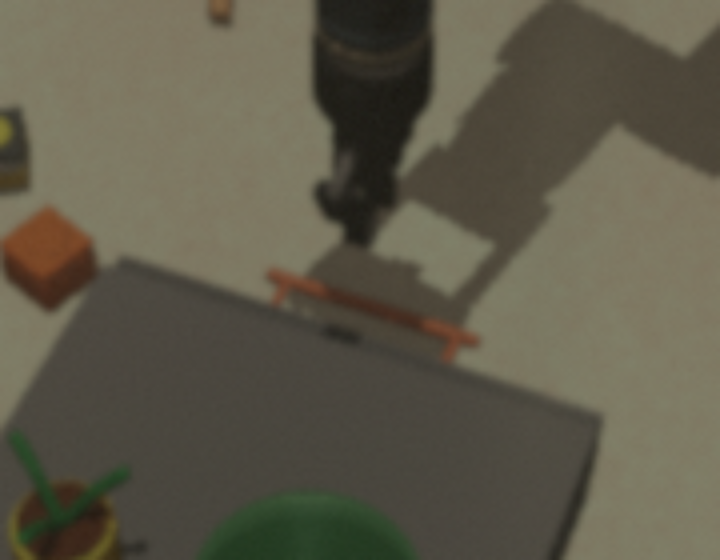

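The gripper hangs right above the bar in the scene crop (bar from (275,275) to (475,340)). I'll go down, close and pull.

```bash
python3 -m inch '[{"jaw":0.35,"delta_pos":[1,3,-40],"twist":0},{"jaw":0.35,"delta_pos":[1,3,-70],"twist":0},{"jaw":0.35,"delta_pos":[1,3,-85],"twist":0},{"jaw":0.35,"delta_pos":[1,3,-95],"twist":0},{"jaw":0.35,"delta_pos":[1,3,-106],"twist":0},{"jaw":0.35,"delta_pos":[1,3,-106],"twist":0}]'
python3 -m inch '[{"jaw":0,"delta_pos":[0,0,0],"twist":0},{"jaw":0,"delta_pos":[0,0,0],"twist":0},{"jaw":0,"delta_pos":[0,0,0],"twist":0},{"jaw":0,"delta_pos":[0,0,0],"twist":0},{"jaw":0,"delta_pos":[0,0,0],"twist":0}]' 40
```

```text
t: 2.7
eef_pos: [0.6406, 0.0071, 0.041]
tcp_rot: [-0.0, 0.679, 0.734, -0.0]
contact_force: [-0.4, 0.1, 0.3]
width: 0.349
finger_force: 0.0
t: 3.2
eef_pos: [0.6419, 0.0072, 0.0427]
tcp_rot: [0.001, 0.679, 0.734, 0.001]
contact_force: [1.6, -0.7, 3.3]
width: 0.109
finger_force: 39.2
```

```bash
python3 -m inch '[{"jaw":0,"delta_pos":[-8,-0.7,0],"twist":0},{"jaw":0,"delta_pos":[-22,-1.8,0],"twist":0},{"jaw":0,"delta_pos":[-38,-3.1,0],"twist":0},{"jaw":0,"delta_pos":[-54,-4.4,0],"twist":0},{"jaw":0,"delta_pos":[-70,-5.7,0],"twist":0},{"jaw":0,"delta_pos":[-86,-7,0],"twist":0},{"jaw":0,"delta_pos":[-100,-8.2,0],"twist":0},{"jaw":0,"delta_pos":[-110,-9,0],"twist":0}]'
python3 -m inch '[{"jaw":0,"delta_pos":[-10,-0.8,0],"twist":0},{"jaw":0,"delta_pos":[-24,-1.9,0],"twist":0},{"jaw":0,"delta_pos":[-40,-3.2,0],"twist":0},{"jaw":0,"delta_pos":[-56,-4.5,0],"twist":0},{"jaw":0,"delta_pos":[-70,-5.7,0],"twist":0},{"jaw":0,"delta_pos":[-80,-6.5,0],"twist":0},{"jaw":0,"delta_pos":[-88,-7.2,0],"twist":0},{"jaw":0,"delta_pos":[-88,-7.2,0],"twist":0}]'
```

```text
t: 4.0
eef_pos: [0.5308, -0.0022, 0.0426]
tcp_rot: [0.001, 0.679, 0.734, 0.0]
contact_force: [2.6, -1.3, 3.7]
width: 0.107
finger_force: 40.0
t: 4.8
eef_pos: [0.442, -0.0097, 0.0426]
tcp_rot: [0.001, 0.679, 0.734, -0.0]
contact_force: [-1.5, -4.3, 10.3]
width: 0.111
finger_force: 40.5
```

```bash
python3 -m inch '[{"jaw":0,"delta_pos":[-4,-0.3,0],"twist":0},{"jaw":0,"delta_pos":[-8,-0.6,0],"twist":0},{"jaw":0,"delta_pos":[-8,-0.6,0],"twist":0}]'
python3 -m inch '[{"jaw":0,"delta_pos":[-4,-0.3,0],"twist":0},{"jaw":0,"delta_pos":[-6,-0.5,0],"twist":0},{"jaw":0,"delta_pos":[-6,-0.5,0],"twist":0}]'
```

```text
t: 5.1
eef_pos: [0.4352, -0.0103, 0.0426]
tcp_rot: [0.001, 0.679, 0.734, 0.0]
contact_force: [-0.3, -3.8, 9.7]
width: 0.112
finger_force: 40.5
t: 5.4
eef_pos: [0.4342, -0.0106, 0.0426]
tcp_rot: [0.005, 0.68, 0.733, 0.003]
contact_force: [10.0, 6.2, 3.9]
width: 0.112
finger_force: 40.0
```

```bash
python3 -m inch '[{"jaw":0.35,"delta_pos":[5,0.4,0],"twist":0},{"jaw":0.35,"delta_pos":[5,0.4,0],"twist":0},{"jaw":0.35,"delta_pos":[5,0.4,0],"twist":0},{"jaw":0.35,"delta_pos":[5,0.4,40],"twist":0},{"jaw":0.35,"delta_pos":[5,0.4,80],"twist":0},{"jaw":0.35,"delta_pos":[5,0.4,120],"twist":0},{"jaw":1,"delta_pos":[5,0.4,160],"twist":0}]'
python3 -m inch '[{"jaw":1,"delta_pos":[70,350,0],"twist":0},{"jaw":1,"delta_pos":[70,350,0],"twist":0},{"jaw":1,"delta_pos":[70,350,0],"twist":0},{"jaw":1,"delta_pos":[70,350,0],"twist":0},{"jaw":1,"delta_pos":[70,350,0],"twist":0},{"jaw":1,"delta_pos":[70,350,0],"twist":0},{"jaw":1,"delta_pos":[70,350,0],"twist":0},{"jaw":1,"delta_pos":[70,350,0],"twist":0}]'
python3 - <<'E'
from h import *
shot('top','top2.png')
E
```

```text
t: 6.1
eef_pos: [0.4321, -0.0093, 0.2025]
tcp_rot: [-0.002, 0.679, 0.734, -0.001]
contact_force: [0.1, -0.1, -0.5]
width: 0.508
finger_force: 0.0
t: 6.9
eef_pos: [0.5037, 0.345, 0.2009]
tcp_rot: [-0.0, 0.678, 0.735, 0.001]
contact_force: [0.2, -0.3, 0.7]
width: 0.999
finger_force: 0.0
```

View pics/top2.png

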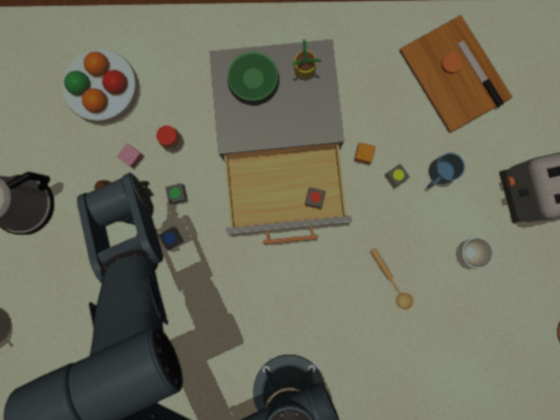

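The drawer is fully out. The red tin sits at (316,198), near the front on the right. I'll overlay the drawer's estimated geometry to check it, and measure tin angles.

```bash
cat >> h.py <<'E'
A=0.0816; C=np.array([.4704,.1525,.02])
def d2w(x,y,z=0):  # drawer frame -> world
    c,s=np.cos(A),np.sin(A); return np.array([C[0]+c*x-s*y,C[1]+s*x+c*y,C[2]+z])
def w2d(p):
    c,s=np.cos(A),np.sin(A); dx,dy=p[0]-C[0],p[1]-C[1]; return np.array([c*dx+s*dy,-s*dx+c*dy])
E
python3 - <<'E'
from h import *
im=shot('top'); b=cv2.cvtColor(im['pixels'],cv2.COLOR_RGB2BGR)
for c,n in dict(red=(316,198),green=(176,193),blue=(171,238),yellow=(397,175)).items():
    r=spot(im,c,n,smin=90); 
    if r: w=ray(im,*r[0],.066 if c=='red' else .046); print(c,r[0],r[1],w,w2d(w))
k=6; x0,y0=220,145
a=cv2.resize(b[y0:y0+100,x0:x0+135],None,fx=k,fy=k,interpolation=cv2.INTER_CUBIC)
for z,col in((0,(255,255,0)),(.035,(0,0,255)),(.052,(0,255,0))):
    q=np.array([(proj(im,d2w(x,y,z))-[x0,y0]+.5)*k for x,y in((.2,0),(0,0),(0,-.32),(.2,-.32))]).astype(int)
    cv2.polylines(a,[q],False,col,1)
cv2.imwrite('pics/d1.png',a)
E
```

```text
red [315.19834711 196.61157025] 121 [ 0.55323052 -0.0844335   0.066     ] [ 0.06324258 -0.24289659]
green [174.67021277 192.72340426] 94 [0.57300461 0.32085451 0.046     ] [0.11598569 0.15943108]
blue [168.99122807 237.73684211] 114 [0.44326931 0.33637305 0.046     ] [-0.01205302  0.18547263]
yellow [398.26890756 174.33613445] 119 [ 0.61659695 -0.32839063  0.046     ] [ 0.10651334 -0.49120694]
```

View pics/d1.png

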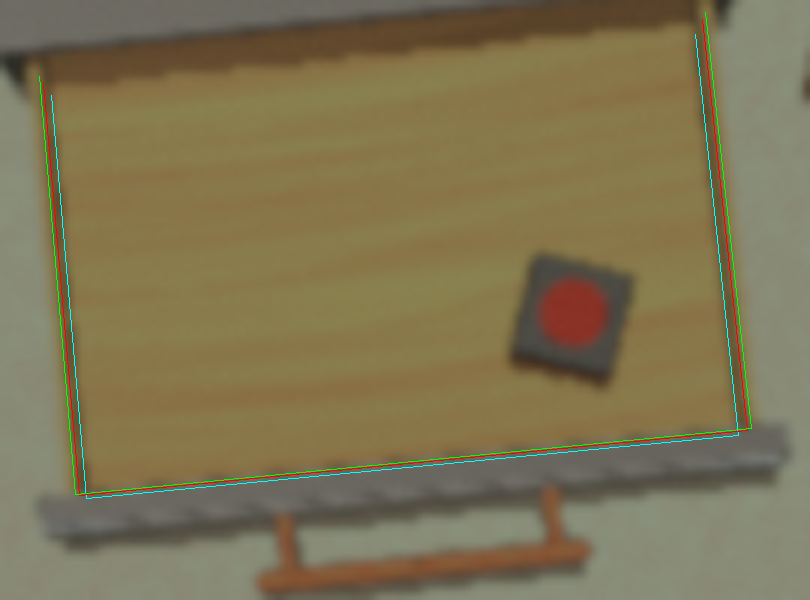

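The overlay matches the drawer within about 2 mm. Red is at (573,312) in the crop, turned about −0.25 rad. I'll get the tin yaws from the first picture, since none have moved.

```bash
python3 - <<'E'
from h import *
im=shot('top'); 
def yaw(px,n,z):
    i=dict(im,pixels=px); g=px.astype(int); x,y=n
    k=4; pat=cv2.resize(px[y-20:y+21,x-20:x+21],None,fx=k,fy=k,interpolation=cv2.INTER_CUBIC)
    v=cv2.cvtColor(pat,cv2.COLOR_RGB2HSV); bg=np.median(pat[:12].reshape(-1,3),0)
    m=(np.abs(pat.astype(int)-bg).sum(2)>75).astype(np.uint8)
    n_,l,s,c=cv2.connectedComponentsWithStats(m); j=1+s[1:,4].argmax()
    ct=max(cv2.findContours((l==j).astype(np.uint8),0,2)[0],key=cv2.contourArea)
    P=np.array([ray(i,(q[0]+.5)/k-.5+x-20,(q[1]+.5)/k-.5+y-20,z)[:2] for q in ct[:,0]])*1000
    r=cv2.minAreaRect(P.astype(np.float32)); return r
p0=cv2.cvtColor(cv2.imread('pics/top0.png'),cv2.COLOR_BGR2RGB)
for n in((176,193),(171,238),(397,175)): print(yaw(p0,n,.04))
print(yaw(im['pixels'],(316,198),.066))
E
```

```text
((569.2850952148438, 316.91259765625), (62.466026306152344, 58.89521026611328), 12.90661334991455)
((441.4421691894531, 331.57489013671875), (60.634944915771484, 58.951576232910156), 29.763904571533203)
((612.7756958007812, -324.81817626953125), (54.06099319458008, 62.73808670043945), 33.606449127197266)
((549.0791625976562, -82.85191345214844), (51.461483001708984, 57.23836135864258), 75.76847076416016)
```

```bash
python3 -m inch '[{"jaw":1,"delta_pos":[69,-24,-40],"twist":0.12},{"jaw":1,"delta_pos":[69,-24,-80],"twist":0.12},{"jaw":1,"delta_pos":[69,-24,-110],"twist":0.12},{"jaw":1,"delta_pos":[69,-24,-110],"twist":0.12},{"jaw":1,"delta_pos":[69,-24,-110],"twist":0.12}]'
python3 -m inch '[{"jaw":1,"delta_pos":[0,0,-30],"twist":0},{"jaw":1,"delta_pos":[0,0,-60],"twist":0},{"jaw":1,"delta_pos":[0,0,-76],"twist":0},{"jaw":1,"delta_pos":[0,0,-76],"twist":0}]'
python3 -m inch '[{"jaw":0,"delta_pos":[0,0,0],"twist":0},{"jaw":0,"delta_pos":[0,0,0],"twist":0},{"jaw":0,"delta_pos":[0,0,0],"twist":0},{"jaw":0,"delta_pos":[0,0,0],"twist":0},{"jaw":0,"delta_pos":[0,0,0],"twist":0},{"jaw":0,"delta_pos":[0,0,0],"twist":0}]' 25
```

```text
t: 7.55
eef_pos: [0.5717, 0.3144, 0.0912]
tcp_rot: [-0.001, 0.635, 0.773, -0.002]
contact_force: [0.0, 0.6, 0.3]
width: 1.002
finger_force: 0.0
t: 7.95
eef_pos: [0.5719, 0.3161, 0.0158]
tcp_rot: [-0.0, 0.634, 0.773, -0.001]
contact_force: [0.0, 0.6, -0.1]
width: 0.997
finger_force: 0.0
t: 8.55
eef_pos: [0.5742, 0.317, 0.0178]
tcp_rot: [0.001, 0.634, 0.773, 0.001]
contact_force: [-0.7, 0.3, 6.9]
width: 0.58
finger_force: 27.0
```

```bash
python3 - <<'E'
from h import *
for y in (-.032,-.088,-.144,-.2): print(d2w(.056,y), 'yaw psi',A+np.pi/2)
E
```

```text
[0.52882197 0.12517101 0.02      ] yaw psi 1.6523963267948965
[0.5333865  0.06935734 0.02      ] yaw psi 1.6523963267948965
[0.53795103 0.01354368 0.02      ] yaw psi 1.6523963267948965
[ 0.54251556 -0.04226998  0.02      ] yaw psi 1.6523963267948965
```

```bash
python3 -m inch '[{"jaw":0,"delta_pos":[0,0,40],"twist":0},{"jaw":0,"delta_pos":[0,0,85],"twist":0},{"jaw":0,"delta_pos":[-10,-40,90],"twist":-0.06},{"jaw":0,"delta_pos":[-20,-85,90],"twist":-0.115},{"jaw":0,"delta_pos":[-30,-130,90],"twist":-0.115},{"jaw":0,"delta_pos":[-40,-170,90],"twist":-0.115},{"jaw":0,"delta_pos":[-45,-196,90],"twist":-0.115},{"jaw":0,"delta_pos":[-45,-196,90],"twist":-0.115}]'
python3 -m inch '[{"jaw":0,"delta_pos":[0,0,-30],"twist":0},{"jaw":0,"delta_pos":[0,0,-55],"twist":0},{"jaw":0,"delta_pos":[0,0,-65],"twist":0},{"jaw":0,"delta_pos":[0,0,-68],"twist":0},{"jaw":0,"delta_pos":[0,0,-68],"twist":0}]'
```

```text
t: 9.35
eef_pos: [0.527, 0.1174, 0.106]
tcp_rot: [-0.0, 0.679, 0.734, -0.001]
contact_force: [-0.6, 0.1, -0.5]
width: 0.585
finger_force: 26.9
t: 9.85
eef_pos: [0.5288, 0.1212, 0.0382]
tcp_rot: [0.001, 0.677, 0.736, 0.001]
contact_force: [0.2, -0.1, -1.5]
width: 0.578
finger_force: 26.2
```

```bash
python3 -m inch '[{"jaw":0.75,"delta_pos":[0,0,0],"twist":0},{"jaw":0.75,"delta_pos":[0,0,0],"twist":0},{"jaw":0.75,"delta_pos":[0,0,0],"twist":0},{"jaw":0.75,"delta_pos":[0,0,40],"twist":0},{"jaw":0.75,"delta_pos":[0,0,80],"twist":0},{"jaw":1,"delta_pos":[-20,40,110],"twist":0.15},{"jaw":1,"delta_pos":[-40,85,110],"twist":0.3},{"jaw":1,"delta_pos":[-60,130,110],"twist":0.44}]'
python3 -m inch '[{"jaw":1,"delta_pos":[-26,85,-30],"twist":0},{"jaw":1,"delta_pos":[-26,85,-50],"twist":0},{"jaw":1,"delta_pos":[-26,85,-50],"twist":0},{"jaw":1,"delta_pos":[-26,85,-50],"twist":0}]'
python3 - <<'E'
from h import *
im=shot('top'); r=spot(im,'green',proj(im,(.529,.125,.066)),smin=90)
if r: w=ray(im,*r[0],.066); print(r[1],w,w2d(w))
im=shot('scene'); 
for c,p in(('green',(.529,.125,.066)),('blue',(.443,.336,.046)),('red',(.553,-.084,.066)),('yellow',(.6166,-.3284,.046))):
    r=spot(im,c,proj(im,p),smin=90,r=14,vmin=40)
    if r: w=ray(im,*r[0],p[2]); print(c,r[1],w,w2d(w))
E
```

```text
t: 10.65
eef_pos: [0.4691, 0.2499, 0.1496]
tcp_rot: [0.001, 0.499, 0.867, 0.001]
contact_force: [0.8, -0.1, -1.0]
width: 0.999
finger_force: 0.0
t: 11.05
eef_pos: [0.4413, 0.3344, 0.0968]
tcp_rot: [-0.001, 0.499, 0.866, -0.001]
contact_force: [-0.1, -0.5, 0.2]
width: 1.002
finger_force: 0.0
95 [0.52882236 0.1252536  0.066     ] [ 0.05600713 -0.03191772]
green 71 [0.52734721 0.12555952 0.066     ] [ 0.05456182 -0.03149258]
blue 1 [0.43724408 0.33736603 0.046     ] [-0.01797726  0.18695342]
red 96 [ 0.55384929 -0.08447496  0.066     ] [ 0.06385592 -0.24298835]
yellow 95 [ 0.61584092 -0.32860808  0.046     ] [ 0.10574211 -0.49136204]
```

Green landed exactly where I planned, and both cameras agree to about 1.5 mm. Next is blue.

```bash
python3 -m inch '[{"jaw":1,"delta_pos":[2,2,-35],"twist":0},{"jaw":1,"delta_pos":[2,2,-65],"twist":0},{"jaw":1,"delta_pos":[2,2,-80],"twist":0},{"jaw":1,"delta_pos":[2,2,-80],"twist":0}]'
python3 -m inch '[{"jaw":0,"delta_pos":[0,0,0],"twist":0},{"jaw":0,"delta_pos":[0,0,0],"twist":0},{"jaw":0,"delta_pos":[0,0,0],"twist":0},{"jaw":0,"delta_pos":[0,0,0],"twist":0},{"jaw":0,"delta_pos":[0,0,0],"twist":0},{"jaw":0,"delta_pos":[0,0,0],"twist":0}]' 25
python3 -m inch '[{"jaw":0,"delta_pos":[0,0,40],"twist":0},{"jaw":0,"delta_pos":[0,0,90],"twist":0},{"jaw":0,"delta_pos":[15,-40,105],"twist":-0.15},{"jaw":0,"delta_pos":[30,-85,105],"twist":-0.3},{"jaw":0,"delta_pos":[45,-130,105],"twist":-0.44},{"jaw":0,"delta_pos":[60,-170,105],"twist":-0.44},{"jaw":0,"delta_pos":[75,-215,105],"twist":-0.44},{"jaw":0,"delta_pos":[90,-255,105],"twist":-0.44}]'
python3 -m inch '[{"jaw":0,"delta_pos":[0,-6,0],"twist":0},{"jaw":0,"delta_pos":[0,-6,0],"twist":0},{"jaw":0,"delta_pos":[0,-6,0],"twist":0}]'
```

```text
t: 11.55
eef_pos: [0.4444, 0.3342, 0.0166]
tcp_rot: [-0.001, 0.502, 0.865, -0.001]
contact_force: [0.0, 0.4, -0.4]
width: 1.0
finger_force: 0.0
t: 12.15
eef_pos: [0.4457, 0.3362, 0.0192]
tcp_rot: [0.001, 0.501, 0.866, 0.001]
contact_force: [0.1, -1.4, 6.0]
width: 0.578
finger_force: 27.8
t: 12.95
eef_pos: [0.5348, 0.079, 0.1229]
tcp_rot: [0.0, 0.678, 0.735, 0.0]
contact_force: [0.2, 0.7, -1.6]
width: 0.58
finger_force: 27.2
t: 13.25
eef_pos: [0.5336, 0.0756, 0.1226]
tcp_rot: [-0.001, 0.677, 0.736, -0.0]
contact_force: [-1.2, 0.1, -1.2]
width: 0.578
finger_force: 27.2
```

```bash
python3 -m inch '[{"jaw":0,"delta_pos":[0,-6,-40],"twist":0},{"jaw":0,"delta_pos":[0,-6,-70],"twist":0},{"jaw":0,"delta_pos":[0,-6,-80],"twist":0},{"jaw":0,"delta_pos":[0,-6,-84],"twist":0},{"jaw":0,"delta_pos":[0,-6,-84],"twist":0}]'
python3 -m inch '[{"jaw":0.75,"delta_pos":[0,0,0],"twist":0},{"jaw":0.75,"delta_pos":[0,0,0],"twist":0},{"jaw":0.75,"delta_pos":[0,0,0],"twist":0},{"jaw":0.75,"delta_pos":[0,0,40],"twist":0},{"jaw":0.75,"delta_pos":[0,0,80],"twist":0},{"jaw":0.9,"delta_pos":[10,-45,80],"twist":-0.15},{"jaw":0.9,"delta_pos":[15,-90,80],"twist":-0.3},{"jaw":0.9,"delta_pos":[20,-130,80],"twist":-0.33}]'
python3 - <<'E'
from h import *
for n in('scene','top'):
  im=shot(n)
  for c,p in(('green',(.529,.125,.066)),('blue',(.533,.0694,.066)),('red',(.553,-.084,.066)),('yellow',(.6166,-.3284,.046))):
    r=spot(im,c,proj(im,p),smin=90,r=16,vmin=40)
    if r: w=ray(im,*r[0],p[2]); print(n,c,r[1],w.round(4),w2d(w).round(4))
E
```

```text
t: 13.75
eef_pos: [0.5351, 0.0703, 0.0396]
tcp_rot: [0.0, 0.677, 0.736, 0.001]
contact_force: [-0.2, -0.2, -0.6]
width: 0.579
finger_force: 27.2
t: 14.55
eef_pos: [0.5552, -0.0627, 0.1196]
tcp_rot: [0.001, 0.79, 0.613, 0.0]
contact_force: [0.0, -0.1, 0.1]
width: 0.904
finger_force: 0.0
scene green 70 [0.53   0.1252 0.066 ] [ 0.0572 -0.032 ]
scene blue 57 [0.5351 0.07   0.066 ] [ 0.0578 -0.0875]
scene red 80 [ 0.5578 -0.084   0.066 ] [ 0.0679 -0.2428]
scene yellow 94 [ 0.616  -0.3289  0.046 ] [ 0.1059 -0.4917]
top green 94 [0.5316 0.1254 0.066 ] [ 0.0588 -0.032 ]
top blue 104 [0.535  0.0715 0.066 ] [ 0.0577 -0.0859]
top yellow 118 [ 0.6166 -0.3285  0.046 ] [ 0.1065 -0.4914]
```

```bash
python3 -m inch '[{"jaw":0.9,"delta_pos":[0,-22,0],"twist":0},{"jaw":0.9,"delta_pos":[0,-22,-40],"twist":0},{"jaw":0.9,"delta_pos":[0,-22,-70],"twist":0},{"jaw":0.9,"delta_pos":[0,-22,-81],"twist":0},{"jaw":0.9,"delta_pos":[0,-22,-81],"twist":0}]'
python3 -m inch '[{"jaw":0,"delta_pos":[0,0,0],"twist":0},{"jaw":0,"delta_pos":[0,0,0],"twist":0},{"jaw":0,"delta_pos":[0,0,0],"twist":0},{"jaw":0,"delta_pos":[0,0,0],"twist":0},{"jaw":0,"delta_pos":[0,0,0],"twist":0},{"jaw":0,"delta_pos":[0,0,0],"twist":0}]' 25
python3 -m inch '[{"jaw":0,"delta_pos":[0,0,30],"twist":0},{"jaw":0,"delta_pos":[0,0,60],"twist":0},{"jaw":0,"delta_pos":[-5,30,70],"twist":0.15},{"jaw":0,"delta_pos":[-10,60,70],"twist":0.3},{"jaw":0,"delta_pos":[-16,95,70],"twist":0.33},{"jaw":0,"delta_pos":[-16,95,70],"twist":0.33},{"jaw":0,"delta_pos":[-16,95,70],"twist":0.33}]'
```

```text
t: 15.15
eef_pos: [0.5533, -0.0823, 0.0363]
tcp_rot: [-0.002, 0.789, 0.614, -0.001]
contact_force: [-0.6, 0.7, 1.1]
width: 0.904
finger_force: 0.0
t: 15.75
eef_pos: [0.5558, -0.0833, 0.0392]
tcp_rot: [0.001, 0.789, 0.614, 0.001]
contact_force: [0.4, 1.0, 6.0]
width: 0.578
finger_force: 27.4
t: 16.45
eef_pos: [0.5384, 0.0125, 0.1079]
tcp_rot: [0.0, 0.677, 0.736, -0.0]
contact_force: [0.2, -0.6, -1.5]
width: 0.583
finger_force: 26.8
```

```bash
python3 -m inch '[{"jaw":0,"delta_pos":[0,1,-35],"twist":0},{"jaw":0,"delta_pos":[0,1,-58],"twist":0},{"jaw":0,"delta_pos":[0,1,-66],"twist":0},{"jaw":0,"delta_pos":[0,1,-69],"twist":0},{"jaw":0,"delta_pos":[0,1,-69],"twist":0}]'
python3 -m inch '[{"jaw":0.75,"delta_pos":[0,0,0],"twist":0},{"jaw":0.75,"delta_pos":[0,0,0],"twist":0},{"jaw":0.75,"delta_pos":[0,0,0],"twist":0},{"jaw":0.75,"delta_pos":[0,0,45],"twist":0},{"jaw":0.75,"delta_pos":[0,0,90],"twist":0},{"jaw":1,"delta_pos":[0,-30,130],"twist":0.1},{"jaw":1,"delta_pos":[20,-75,130],"twist":0.25},{"jaw":1,"delta_pos":[30,-120,130],"twist":0.4}]'
python3 -m inch '[{"jaw":1,"delta_pos":[15,-45,0],"twist":0.12},{"jaw":1,"delta_pos":[25,-90,0],"twist":0.12},{"jaw":1,"delta_pos":[35,-135,0],"twist":0.12},{"jaw":1,"delta_pos":[42,-180,0],"twist":0.12},{"jaw":1,"delta_pos":[48,-222,0],"twist":0.12},{"jaw":1,"delta_pos":[48,-222,0],"twist":0.12},{"jaw":1,"delta_pos":[48,-222,0],"twist":0.12}]'
python3 - <<'E'
from h import *
for n in('scene','top'):
  im=shot(n,n+'3.png')
  for c,p in(('green',(.529,.125,.066)),('blue',(.533,.0694,.066)),('red',(.538,.0135,.066)),('yellow',(.6166,-.3284,.046))):
    r=spot(im,c,proj(im,p),smin=90,r=16,vmin=40)
    if r: w=ray(im,*r[0],p[2]); print(n,c,r[1],w.round(4),w2d(w).round(4))
print('mug',ray(im,446,168,.09),'handle',ray(im,430,188,.05),'orange',ray(im,365,153,.046))
b=cv2.imread('pics/top3.png'); x0,y0,k=220,145,6
cv2.imwrite('pics/d3.png',cv2.resize(b[y0:y0+100,x0:x0+135],None,fx=k,fy=k,interpolation=cv2.INTER_CUBIC))
E
```

```text
t: 16.95
eef_pos: [0.5397, 0.0118, 0.0393]
tcp_rot: [0.001, 0.678, 0.735, 0.0]
contact_force: [0.1, 0.5, -0.8]
width: 0.577
finger_force: 27.0
t: 17.75
eef_pos: [0.5709, -0.1085, 0.1713]
tcp_rot: [0.003, 0.514, 0.857, 0.001]
contact_force: [0.3, -0.2, -0.7]
width: 0.995
finger_force: 0.0
t: 18.45
eef_pos: [0.6159, -0.3299, 0.1681]
tcp_rot: [-0.001, 0.467, 0.884, 0.0]
contact_force: [-0.9, 0.4, 0.5]
width: 1.002
finger_force: 0.0
scene green 70 [0.5321 0.1256 0.066 ] [ 0.0593 -0.0319]
scene blue 53 [0.5361 0.0702 0.066 ] [ 0.0588 -0.0874]
scene red 105 [0.5386 0.0107 0.066 ] [ 0.0564 -0.1469]
top green 91 [0.5334 0.1255 0.066 ] [ 0.0606 -0.032 ]
top blue 104 [0.5374 0.0718 0.066 ] [ 0.0602 -0.0859]
top red 116 [0.5403 0.0117 0.066 ] [ 0.0582 -0.146 ]
top yellow 2 [ 0.6167 -0.2913  0.046 ] [ 0.1096 -0.4542]
mug [ 0.62609677 -0.45374615  0.09      ] handle [ 0.57471402 -0.41769242  0.05      ] orange [ 0.68095931 -0.23367522  0.046     ]
```

View pics/d3.png

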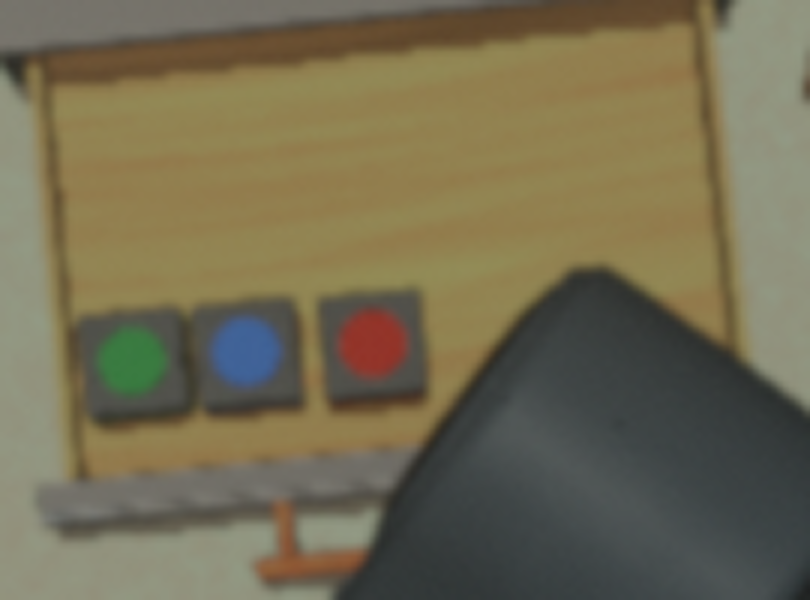

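The drawer view shows green (131,360), blue (246,352) and red (373,343) standing straight in line. The front has crept in about 5 mm; the later nudging will push it back out. Now yellow.

```bash
python3 -m inch '[{"jaw":1,"delta_pos":[0,1,-45],"twist":0},{"jaw":1,"delta_pos":[0,1,-90],"twist":0},{"jaw":1,"delta_pos":[0,1,-120],"twist":0},{"jaw":1,"delta_pos":[0,1,-140],"twist":0},{"jaw":1,"delta_pos":[0,1,-151],"twist":0},{"jaw":1,"delta_pos":[0,1,-151],"twist":0}]'
python3 -m inch '[{"jaw":0,"delta_pos":[0,0,0],"twist":0},{"jaw":0,"delta_pos":[0,0,0],"twist":0},{"jaw":0,"delta_pos":[0,0,0],"twist":0},{"jaw":0,"delta_pos":[0,0,0],"twist":0},{"jaw":0,"delta_pos":[0,0,0],"twist":0},{"jaw":0,"delta_pos":[0,0,0],"twist":0}]' 25
python3 -m inch '[{"jaw":0,"delta_pos":[0,0,45],"twist":0},{"jaw":0,"delta_pos":[0,0,95],"twist":0},{"jaw":0,"delta_pos":[-10,45,105],"twist":-0.1},{"jaw":0,"delta_pos":[-20,90,105],"twist":-0.25},{"jaw":0,"delta_pos":[-30,135,105],"twist":-0.4},{"jaw":0,"delta_pos":[-45,180,105],"twist":-0.52},{"jaw":0,"delta_pos":[-60,225,105],"twist":-0.52},{"jaw":0,"delta_pos":[-70,270,105],"twist":-0.52}]'
```

```text
t: 19.15
eef_pos: [0.6158, -0.3259, 0.0162]
tcp_rot: [-0.002, 0.465, 0.885, 0.0]
contact_force: [-0.2, 0.3, -0.2]
width: 0.998
finger_force: 0.0
t: 19.75
eef_pos: [0.6177, -0.3288, 0.0196]
tcp_rot: [0.002, 0.466, 0.885, -0.0]
contact_force: [-0.2, 0.9, 6.3]
width: 0.579
finger_force: 27.4
t: 20.55
eef_pos: [0.5449, -0.0565, 0.1227]
tcp_rot: [-0.001, 0.678, 0.735, -0.0]
contact_force: [0.5, 0.3, -0.3]
width: 0.579
finger_force: 26.8
```

```bash
python3 -m inch '[{"jaw":0,"delta_pos":[0,10,0],"twist":0},{"jaw":0,"delta_pos":[0,10,-40],"twist":0},{"jaw":0,"delta_pos":[0,10,-70],"twist":0},{"jaw":0,"delta_pos":[0,10,-80],"twist":0},{"jaw":0,"delta_pos":[0,10,-84],"twist":0},{"jaw":0,"delta_pos":[0,10,-84],"twist":0}]'
python3 -m inch '[{"jaw":0.75,"delta_pos":[0,0,0],"twist":0},{"jaw":0.75,"delta_pos":[0,0,0],"twist":0},{"jaw":0.75,"delta_pos":[0,0,0],"twist":0},{"jaw":0.75,"delta_pos":[0,0,45],"twist":0},{"jaw":0,"delta_pos":[0,0,90],"twist":0},{"jaw":0,"delta_pos":[10,-40,120],"twist":0},{"jaw":0,"delta_pos":[10,-85,120],"twist":0},{"jaw":0,"delta_pos":[10,-130,120],"twist":0}]'
python3 -m inch '[{"jaw":0,"delta_pos":[10,-45,0],"twist":0},{"jaw":0,"delta_pos":[10,-90,0],"twist":0},{"jaw":0,"delta_pos":[10,-130,0],"twist":0},{"jaw":0,"delta_pos":[10,-130,0],"twist":0}]'
cat > m.py <<'E'
from h import *
import sys
g=dict(green=(.529,.125,.066),blue=(.533,.07,.066),red=(.538,.0135,.066),yellow=(.545,-.045,.066))
for n in('scene','top'):
  im=shot(n,'now_'+n+'.png'); 
  for c,p in g.items():
    r=spot(im,c,proj(im,p),smin=90,r=28,vmin=40)
    if r: w=ray(im,*r[0],.066); print(n,c,r[1],w.round(4),w2d(w).round(4))
hsv=cv2.cvtColor(im['pixels'],cv2.COLOR_RGB2HSV)
m=cv2.inRange(hsv,(5,85,60),(18,255,255)); m[:228]=0; m[248:]=0; m[:,:262]=0; m[:,322:]=0
ys,xs=np.nonzero(m); P=np.array([ray(im,x,ys[xs==x].max()-1,.06) for x in sorted(set(xs))])
if len(P)>20: print('handle mid',P[:,:2].mean(0).round(4),'out-offset from stop',np.mean([w2d(q)[0] for q in P])+.05,'slope',np.polyfit(P[:,1],P[:,0],1)[0])
b=cv2.imread('pics/now_top.png'); x0,y0,k=220,145,6
cv2.imwrite('pics/'+sys.argv[1],cv2.resize(b[y0:y0+100,x0:x0+135],None,fx=k,fy=k,interpolation=cv2.INTER_CUBIC))
E
python3 m.py d4.png
```

```text
t: 21.15
eef_pos: [0.5476, -0.0486, 0.0396]
tcp_rot: [0.001, 0.678, 0.735, 0.0]
contact_force: [0.7, -0.3, -0.3]
width: 0.581
finger_force: 26.9
t: 21.95
eef_pos: [0.5578, -0.1798, 0.1608]
tcp_rot: [0.002, 0.677, 0.736, 0.0]
contact_force: [0.4, -0.2, -0.9]
width: 0.062
finger_force: 0.0
t: 22.35
eef_pos: [0.5668, -0.3147, 0.159]
tcp_rot: [0.002, 0.68, 0.734, -0.001]
contact_force: [0.3, 1.0, 0.5]
width: -0.003
finger_force: 0.0
scene green 72 [0.5337 0.1257 0.066 ] [ 0.0609 -0.0318]
scene blue 56 [0.5388 0.0702 0.066 ] [ 0.0614 -0.0876]
scene red 107 [0.5408 0.0111 0.066 ] [ 0.0586 -0.1467]
scene yellow 105 [ 0.5472 -0.048   0.066 ] [ 0.0602 -0.2061]
top green 94 [0.535  0.1256 0.066 ] [ 0.0622 -0.0321]
top blue 107 [0.5387 0.0719 0.066 ] [ 0.0615 -0.0859]
top red 120 [0.5415 0.0117 0.066 ] [ 0.0593 -0.1462]
top yellow 176 [ 0.5759 -0.0182  0.066 ] [ 0.0913 -0.1788]
handle mid [0.4363 0.0362] out-offset from stop 0.006552839613238118 slope -0.08616815845293699
```

View pics/d4.png

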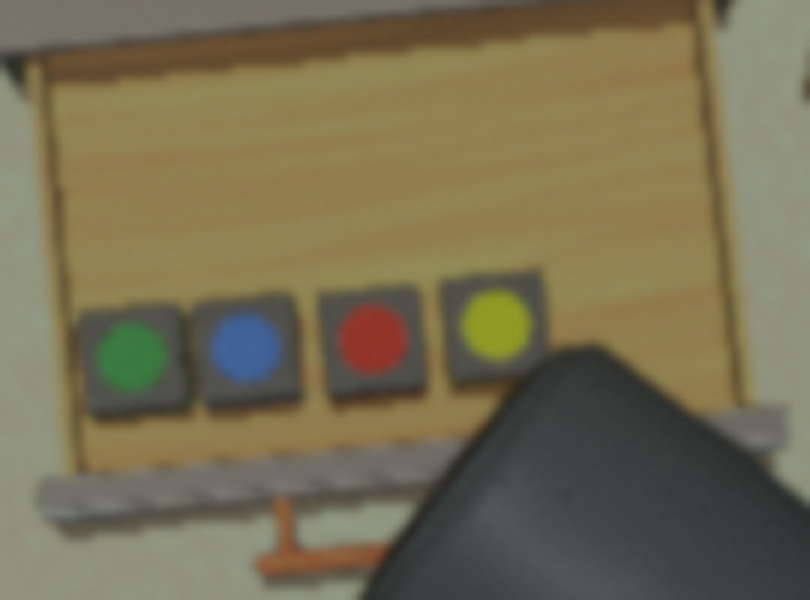

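All four tins stand square in the drawer, with green, blue, red and yellow at (131,356), (246,348), (373,339) and (497,325) in the crop. The drawer sits about 6 mm in from its stop. Next I compute the nudge waypoints.

```bash
python3 - <<'E'
from h import *
for y in(-.176,-.0595):
  for x in(.125,.075,.061): print(x,y,d2w(x,y))
print('left push',[d2w(.028,y) for y in(-.26,-.211)])
E
python3 -m inch '[{"jaw":0.53,"delta_pos":[0,40,0],"twist":-0.15},{"jaw":0.53,"delta_pos":[0,80,0],"twist":-0.3},{"jaw":0.53,"delta_pos":[0,120,0],"twist":-0.45},{"jaw":0.53,"delta_pos":[10,160,0],"twist":-0.6},{"jaw":0.53,"delta_pos":[20,200,0],"twist":-0.75},{"jaw":0.53,"delta_pos":[30,240,0],"twist":-0.9},{"jaw":0.53,"delta_pos":[42,300,0],"twist":-1.05},{"jaw":0.53,"delta_pos":[42,300,0],"twist":-1.2}]'
python3 -m inch '[{"jaw":0.53,"delta_pos":[0,0,0],"twist":-0.15},{"jaw":0.53,"delta_pos":[0,0,0],"twist":-0.3},{"jaw":0.53,"delta_pos":[0,0,0],"twist":-0.371},{"jaw":0.53,"delta_pos":[0,0,0],"twist":-0.371},{"jaw":0.53,"delta_pos":[0,0,0],"twist":-0.371}]'
```

```text
0.125 -0.176 [ 0.60932974 -0.01272569  0.02      ]
0.075 -0.176 [ 0.55949611 -0.01680116  0.02      ]
0.061 -0.176 [ 0.54554269 -0.01794229  0.02      ]
0.125 -0.0595 [0.59983388 0.10338667 0.02      ]
0.075 -0.0595 [0.55000026 0.09931119 0.02      ]
0.061 -0.0595 [0.53604684 0.09817006 0.02      ]
left push [array([ 0.5194993, -0.1043526,  0.02     ]), array([ 0.51550533, -0.05551565,  0.02      ])]
t: 23.25
eef_pos: [0.6075, -0.0017, 0.1587]
tcp_rot: [-0.001, 0.973, 0.229, -0.0]
contact_force: [0.4, -0.2, -0.0]
width: 0.531
finger_force: 0.0
t: 23.75
eef_pos: [0.6078, -0.0069, 0.1587]
tcp_rot: [-0.0, 0.999, 0.047, -0.0]
contact_force: [0.4, 0.3, 0.4]
width: 0.532
finger_force: 0.0
```

```bash
python3 -m inch '[{"jaw":0.53,"delta_pos":[2,-6,-45],"twist":-0.012},{"jaw":0.53,"delta_pos":[2,-6,-90],"twist":-0.012},{"jaw":0.53,"delta_pos":[2,-6,-118],"twist":-0.012},{"jaw":0.53,"delta_pos":[2,-6,-131],"twist":-0.012},{"jaw":0.53,"delta_pos":[2,-6,-131],"twist":-0.012}]'
python3 -m inch '[{"jaw":0.53,"delta_pos":[-10,-0.8,0],"twist":0},{"jaw":0.53,"delta_pos":[-18,-1.5,0],"twist":0},{"jaw":0.53,"delta_pos":[-26,-2.1,0],"twist":0},{"jaw":0.53,"delta_pos":[-33,-2.7,0],"twist":0},{"jaw":0.53,"delta_pos":[-39,-3.2,0],"twist":0},{"jaw":0.53,"delta_pos":[-45,-3.7,0],"twist":0},{"jaw":0.53,"delta_pos":[-50,-4.1,0],"twist":0},{"jaw":0.53,"delta_pos":[-54,-4.4,0],"twist":0}]'
python3 -m inch '[{"jaw":0.53,"delta_pos":[-4,-0.3,0],"twist":0},{"jaw":0.53,"delta_pos":[-7,-0.6,0],"twist":0},{"jaw":0.53,"delta_pos":[-7,-0.6,0],"twist":0}]'
```

```text
t: 24.25
eef_pos: [0.6092, -0.0137, 0.026]
tcp_rot: [-0.001, 0.999, 0.04, -0.002]
contact_force: [-0.4, 0.4, 0.0]
width: 0.531
finger_force: 0.0
t: 25.05
eef_pos: [0.5565, -0.0187, 0.0278]
tcp_rot: [0.0, 0.999, 0.039, 0.0]
contact_force: [0.4, 0.4, 1.2]
width: 0.531
finger_force: 0.8
t: 25.35
eef_pos: [0.5487, -0.0191, 0.0274]
tcp_rot: [-0.0, 0.999, 0.039, -0.001]
contact_force: [0.4, 0.2, 1.0]
width: 0.532
finger_force: 0.2
```

```bash
python3 -m inch '[{"jaw":0.53,"delta_pos":[-2,-0.2,0],"twist":0},{"jaw":0.53,"delta_pos":[-4,-0.3,0],"twist":0},{"jaw":0.53,"delta_pos":[-4,-0.3,0],"twist":0}]'
python3 -m inch '[{"jaw":0.53,"delta_pos":[-2,-0.2,0],"twist":0},{"jaw":0.53,"delta_pos":[-3,-0.2,0],"twist":0},{"jaw":0.53,"delta_pos":[-3,-0.2,0],"twist":0}]'
```

```text
t: 25.65
eef_pos: [0.5478, -0.0195, 0.0279]
tcp_rot: [0.0, 0.999, 0.039, 0.002]
contact_force: [4.7, 1.6, -0.9]
width: 0.528
finger_force: 2.4
t: 25.95
eef_pos: [0.5479, -0.0199, 0.0284]
tcp_rot: [0.001, 0.999, 0.038, 0.006]
contact_force: [9.3, 2.9, -3.3]
width: 0.53
finger_force: 4.5
```

```bash
python3 -m inch '[{"jaw":0.53,"delta_pos":[30,2,0],"twist":0},{"jaw":0.53,"delta_pos":[55,4,30],"twist":0},{"jaw":0.53,"delta_pos":[60,5,70],"twist":0},{"jaw":0.53,"delta_pos":[60,50,75],"twist":0},{"jaw":0.53,"delta_pos":[60,95,75],"twist":0},{"jaw":0.53,"delta_pos":[60,122,75],"twist":0},{"jaw":0.53,"delta_pos":[60,122,75],"twist":0},{"jaw":0.53,"delta_pos":[60,122,75],"twist":0}]'
```

```text
t: 26.75
eef_pos: [0.6015, 0.1027, 0.1022]
tcp_rot: [0.0, 0.999, 0.04, -0.001]
contact_force: [-0.4, -1.0, 0.7]
width: 0.531
finger_force: 0.0
```

```bash
python3 -m inch '[{"jaw":0.53,"delta_pos":[0,0,-40],"twist":0},{"jaw":0.53,"delta_pos":[0,0,-65],"twist":0},{"jaw":0.53,"delta_pos":[0,0,-74],"twist":0},{"jaw":0.53,"delta_pos":[0,0,-74],"twist":0}]'
python3 -m inch '[{"jaw":0.53,"delta_pos":[-10,-0.8,0],"twist":0},{"jaw":0.53,"delta_pos":[-18,-1.5,0],"twist":0},{"jaw":0.53,"delta_pos":[-26,-2.1,0],"twist":0},{"jaw":0.53,"delta_pos":[-34,-2.7,0],"twist":0},{"jaw":0.53,"delta_pos":[-42,-3.3,0],"twist":0},{"jaw":0.53,"delta_pos":[-50,-4,0],"twist":0},{"jaw":0.53,"delta_pos":[-56,-4.5,0],"twist":0},{"jaw":0.53,"delta_pos":[-60,-4.8,0],"twist":0}]'
python3 -m inch '[{"jaw":0.53,"delta_pos":[-3,-0.3,0],"twist":0},{"jaw":0.53,"delta_pos":[-5,-0.4,0],"twist":0},{"jaw":0.53,"delta_pos":[-5,-0.4,0],"twist":0}]'
python3 -m inch '[{"jaw":0.53,"delta_pos":[-2,-0.2,0],"twist":0},{"jaw":0.53,"delta_pos":[-3,-0.2,0],"twist":0},{"jaw":0.53,"delta_pos":[-3,-0.2,0],"twist":0}]'
```

```text
t: 27.15
eef_pos: [0.6014, 0.101, 0.0271]
tcp_rot: [0.0, 0.999, 0.038, -0.002]
contact_force: [-0.2, -0.3, 0.1]
width: 0.529
finger_force: 0.0
t: 27.95
eef_pos: [0.5426, 0.0975, 0.029]
tcp_rot: [0.0, 0.999, 0.039, 0.001]
contact_force: [2.3, -0.3, 0.6]
width: 0.525
finger_force: 1.0
t: 28.25
eef_pos: [0.5373, 0.0971, 0.0286]
tcp_rot: [-0.0, 0.999, 0.039, -0.0]
contact_force: [1.0, -0.2, 1.0]
width: 0.535
finger_force: 0.6
t: 28.55
eef_pos: [0.537, 0.0973, 0.0288]
tcp_rot: [-0.0, 0.999, 0.039, 0.003]
contact_force: [5.5, 1.7, -0.8]
width: 0.529
finger_force: 2.6
```

```bash
python3 -m inch '[{"jaw":0.53,"delta_pos":[30,2,0],"twist":0},{"jaw":0.3,"delta_pos":[40,2,40],"twist":0},{"jaw":0,"delta_pos":[40,2,80],"twist":0},{"jaw":0,"delta_pos":[30,-45,80],"twist":0},{"jaw":0,"delta_pos":[15,-90,80],"twist":0},{"jaw":0,"delta_pos":[5,-135,80],"twist":0},{"jaw":0,"delta_pos":[-5,-180,80],"twist":0},{"jaw":0,"delta_pos":[-11,-208,80],"twist":0}]'
python3 -m inch '[{"jaw":0,"delta_pos":[0,0,0],"twist":0},{"jaw":0,"delta_pos":[0,0,0],"twist":0}]'
python3 m.py d5.png; python3 -c "
from h import *
print(d2w(.027,-.265),d2w(.027,-.2145),w2d(observe()['eef_pos']))"
```

```text
t: 29.35
eef_pos: [0.5214, -0.1132, 0.1082]
tcp_rot: [-0.0, 0.999, 0.038, -0.002]
contact_force: [1.4, 0.8, 0.6]
width: -0.002
finger_force: 0.0
t: 29.55
eef_pos: [0.5223, -0.111, 0.1081]
tcp_rot: [-0.001, 0.999, 0.038, -0.001]
contact_force: [0.1, 0.2, 0.4]
width: 0.003
finger_force: 0.0
scene green 69 [0.4976 0.1239 0.066 ] [ 0.0248 -0.0308]
scene blue 47 [0.5021 0.067  0.066 ] [ 0.0247 -0.0878]
scene red 102 [0.509  0.0104 0.066 ] [ 0.0269 -0.1448]
scene yellow 82 [ 0.5148 -0.0476  0.066 ] [ 0.0279 -0.203 ]
top green 97 [0.4988 0.1245 0.066 ] [ 0.026  -0.0303]
top blue 106 [0.5029 0.0693 0.066 ] [ 0.0256 -0.0856]
top red 119 [0.5101 0.0109 0.066 ] [ 0.0281 -0.1444]
top yellow 229 [ 0.5644 -0.0092  0.066 ] [ 0.0805 -0.1688]
[ 0.51891017 -0.10941747  0.02      ] [ 0.51479394 -0.05908551  0.02      ] [ 0.03094141 -0.26561884]
```

View pics/d5.png

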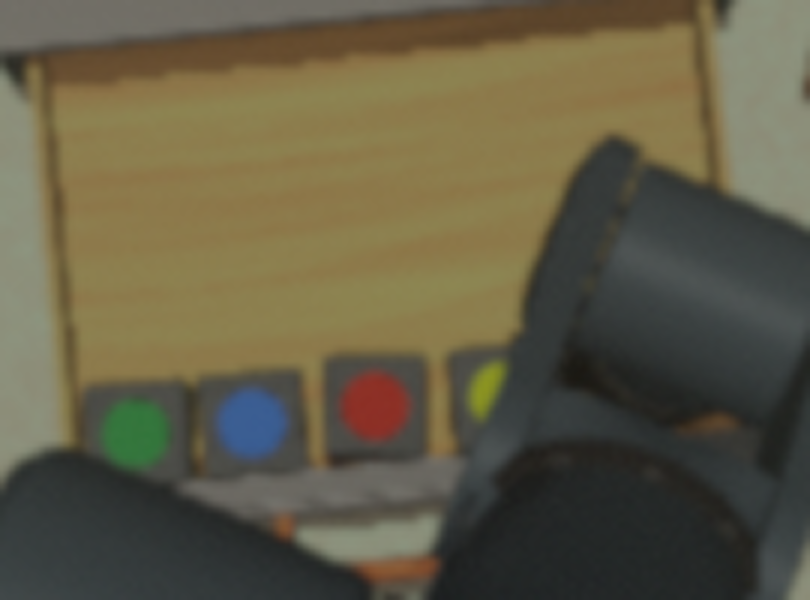

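Green, blue and red rest on the front, with gaps between the tins still open. Yellow is partly hidden by the wrist. Now I push the row left along the front.

```bash
python3 -m inch '[{"jaw":0,"delta_pos":[-3,0,-40],"twist":0},{"jaw":0,"delta_pos":[-3,0,-65],"twist":0},{"jaw":0,"delta_pos":[-3,0,-76],"twist":0},{"jaw":0,"delta_pos":[-3,0,-76],"twist":0}]'
python3 -m inch '[{"jaw":0,"delta_pos":[-0.8,10,0],"twist":0},{"jaw":0,"delta_pos":[-1.3,16,0],"twist":0},{"jaw":0,"delta_pos":[-1.8,22,0],"twist":0},{"jaw":0,"delta_pos":[-2.3,28,0],"twist":0},{"jaw":0,"delta_pos":[-2.8,34,0],"twist":0},{"jaw":0,"delta_pos":[-3.3,40,0],"twist":0},{"jaw":0,"delta_pos":[-3.7,45,0],"twist":0},{"jaw":0,"delta_pos":[-3.7,45,0],"twist":0}]'
python3 -m inch '[{"jaw":0,"delta_pos":[-0.3,3,0],"twist":0},{"jaw":0,"delta_pos":[-0.4,5,0],"twist":0},{"jaw":0,"delta_pos":[-0.4,5,0],"twist":0}]'
```

```text
t: 30.05
eef_pos: [0.5197, -0.1094, 0.0313]
tcp_rot: [-0.001, 0.999, 0.04, -0.002]
contact_force: [-0.1, -0.3, -0.6]
width: -0.001
finger_force: 0.0
t: 30.85
eef_pos: [0.5169, -0.0654, 0.0328]
tcp_rot: [-0.0, 0.999, 0.04, -0.0]
contact_force: [-0.2, -0.1, 0.7]
width: 0.001
finger_force: 0.0
t: 31.15
eef_pos: [0.5167, -0.0611, 0.0327]
tcp_rot: [0.0, 0.999, 0.039, 0.0]
contact_force: [0.9, -2.0, 0.2]
width: -0.001
finger_force: 0.8
```

```bash
python3 -m inch '[{"jaw":0,"delta_pos":[-0.2,2,0],"twist":0},{"jaw":0,"delta_pos":[-0.3,4,0],"twist":0},{"jaw":0,"delta_pos":[-0.3,4,0],"twist":0}]'
python3 -m inch '[{"jaw":0,"delta_pos":[-0.2,2,0],"twist":0},{"jaw":0,"delta_pos":[-0.3,4,0],"twist":0},{"jaw":0,"delta_pos":[-0.3,4,0],"twist":0}]'
python3 -m inch '[{"jaw":0,"delta_pos":[-0.2,2,0],"twist":0},{"jaw":0,"delta_pos":[-0.3,4,0],"twist":0},{"jaw":0,"delta_pos":[-0.3,4,0],"twist":0}]'
```

```text
t: 31.45
eef_pos: [0.517, -0.0577, 0.0327]
tcp_rot: [0.001, 0.999, 0.04, 0.001]
contact_force: [1.3, -4.5, 0.4]
width: 0.0
finger_force: 2.4
t: 31.75
eef_pos: [0.5195, -0.0571, 0.0333]
tcp_rot: [0.003, 0.999, 0.04, 0.004]
contact_force: [0.8, -16.4, -0.3]
width: 0.0
finger_force: 8.2
t: 32.05
eef_pos: [0.522, -0.0567, 0.034]
tcp_rot: [0.006, 0.999, 0.041, 0.006]
contact_force: [0.9, -29.0, -0.7]
width: -0.001
finger_force: 14.1
```

```bash
python3 -m inch '[{"jaw":0,"delta_pos":[0,-10,0],"twist":0},{"jaw":0,"delta_pos":[0,-25,0],"twist":0},{"jaw":0,"delta_pos":[0,-25,40],"twist":0},{"jaw":0.42,"delta_pos":[0,-25,75],"twist":0},{"jaw":0.42,"delta_pos":[40,-10,75],"twist":0},{"jaw":0.42,"delta_pos":[80,20,75],"twist":0},{"jaw":0.42,"delta_pos":[93,60,75],"twist":0},{"jaw":0.42,"delta_pos":[93,60,75],"twist":0}]'
python3 m.py d6.png; python3 -c "
from h import *
print(d2w(.11,-.15),d2w(.0635,-.15),d2w(.11,-.05),d2w(.0635,-.05),w2d(observe()['eef_pos']))"
```

```text
t: 32.85
eef_pos: [0.6093, 0.0157, 0.1072]
tcp_rot: [-0.001, 0.999, 0.042, -0.0]
contact_force: [-0.5, 0.5, -0.6]
width: 0.42
finger_force: 0.0
scene green 76 [0.4995 0.1295 0.066 ] [ 0.0271 -0.0253]
scene blue 42 [0.5051 0.082  0.066 ] [ 0.0289 -0.0731]
scene red 34 [0.5557 0.0452 0.066 ] [ 0.0763 -0.1139]
scene yellow 5 [ 0.5293 -0.022   0.066 ] [ 0.0445 -0.1787]
top green 4 [0.5112 0.1318 0.066 ] [ 0.039 -0.024]
top yellow 128 [ 0.5608 -0.0914  0.066 ] [ 0.0702 -0.2504]
handle mid [ 0.4377 -0.0519] out-offset from stop 0.0007733542651208111 slope -0.06642102267428686
[0.5922604  0.01196516 0.02      ] [0.54591513 0.00817497 0.02      ] [0.58410946 0.11163241 0.02      ] [0.53776418 0.10784222 0.02      ] [ 0.12494065 -0.1508233 ]
```

View pics/d6.png

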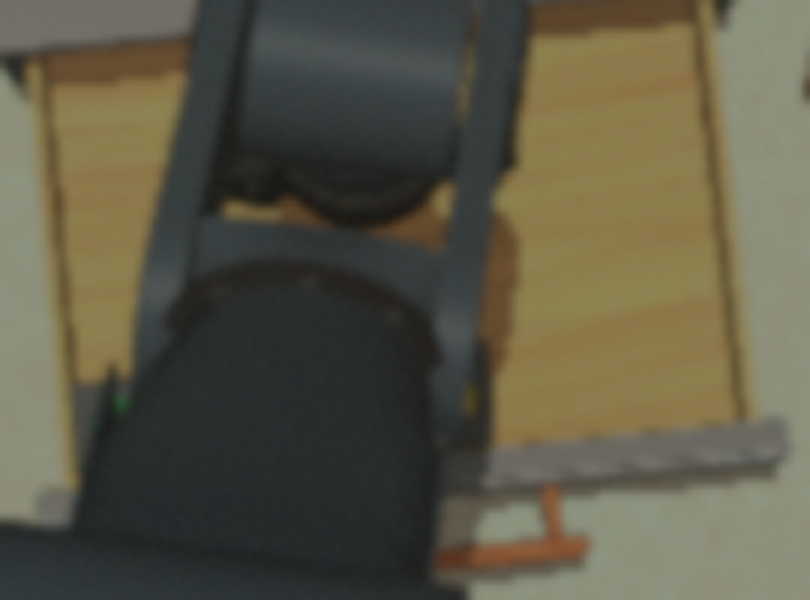

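The arm hides the row in this view; only the right half of the drawer shows, and its floor is clear. I continue with the front nudge by contact force.

```bash
python3 -m inch '[{"jaw":0.42,"delta_pos":[0,0,-45],"twist":0},{"jaw":0.42,"delta_pos":[0,0,-70],"twist":0},{"jaw":0.42,"delta_pos":[0,0,-79],"twist":0},{"jaw":0.42,"delta_pos":[0,0,-79],"twist":0}]'
python3 -m inch '[{"jaw":0.42,"delta_pos":[-14,-1.1,0],"twist":0},{"jaw":0.42,"delta_pos":[-26,-2.1,0],"twist":0},{"jaw":0.42,"delta_pos":[-36,-2.9,0],"twist":0},{"jaw":0.42,"delta_pos":[-44,-3.6,0],"twist":0},{"jaw":0.42,"delta_pos":[-50,-4.1,0],"twist":0},{"jaw":0.42,"delta_pos":[-56,-4.6,0],"twist":0},{"jaw":0.42,"delta_pos":[-60,-4.9,0],"twist":0},{"jaw":0.42,"delta_pos":[-64,-5.2,0],"twist":0}]'
python3 -m inch '[{"jaw":0.42,"delta_pos":[-2,-0.2,0],"twist":0},{"jaw":0.42,"delta_pos":[-3,-0.3,0],"twist":0},{"jaw":0.42,"delta_pos":[-3,-0.3,0],"twist":0}]'
python3 -m inch '[{"jaw":0.42,"delta_pos":[-2,-0.2,0],"twist":0},{"jaw":0.42,"delta_pos":[-3,-0.3,0],"twist":0},{"jaw":0.42,"delta_pos":[-3,-0.3,0],"twist":0}]'
```

```text
t: 33.35
eef_pos: [0.6067, 0.0102, 0.0272]
tcp_rot: [-0.0, 0.999, 0.039, -0.002]
contact_force: [0.0, -0.2, 0.1]
width: 0.418
finger_force: 0.0
t: 34.15
eef_pos: [0.5457, 0.0056, 0.0289]
tcp_rot: [0.0, 0.999, 0.039, 0.001]
contact_force: [1.6, 1.5, 1.1]
width: 0.417
finger_force: 1.4
t: 34.45
eef_pos: [0.5446, 0.0055, 0.0291]
tcp_rot: [0.0, 0.999, 0.039, 0.003]
contact_force: [5.3, 3.3, -1.4]
width: 0.423
finger_force: 2.6
t: 34.75
eef_pos: [0.5449, 0.0052, 0.0296]
tcp_rot: [0.001, 0.999, 0.039, 0.007]
contact_force: [9.6, 5.9, -2.5]
width: 0.419
finger_force: 4.9
```

```bash
python3 -m inch '[{"jaw":0.42,"delta_pos":[30,2,0],"twist":0},{"jaw":0.42,"delta_pos":[52,4,35],"twist":0},{"jaw":0.42,"delta_pos":[52,25,75],"twist":0},{"jaw":0.42,"delta_pos":[52,70,75],"twist":0},{"jaw":0.42,"delta_pos":[50,106,75],"twist":0},{"jaw":0.42,"delta_pos":[50,106,75],"twist":0},{"jaw":0.42,"delta_pos":[50,106,40],"twist":0},{"jaw":0.42,"delta_pos":[50,106,0],"twist":0}]'
python3 -m inch '[{"jaw":0.42,"delta_pos":[0,0,0],"twist":0},{"jaw":0.42,"delta_pos":[-12,-1,0],"twist":0},{"jaw":0.42,"delta_pos":[-24,-2,0],"twist":0},{"jaw":0.42,"delta_pos":[-34,-2.7,0],"twist":0},{"jaw":0.42,"delta_pos":[-42,-3.4,0],"twist":0},{"jaw":0.42,"delta_pos":[-48,-3.9,0],"twist":0},{"jaw":0.42,"delta_pos":[-51,-4.1,0],"twist":0},{"jaw":0.42,"delta_pos":[-51,-4.1,0],"twist":0}]'
python3 -m inch '[{"jaw":0.42,"delta_pos":[-2,-0.2,0],"twist":0},{"jaw":0.42,"delta_pos":[-3,-0.3,0],"twist":0},{"jaw":0.42,"delta_pos":[-3,-0.3,0],"twist":0}]'
python3 -m inch '[{"jaw":0.42,"delta_pos":[-2,-0.2,0],"twist":0},{"jaw":0.42,"delta_pos":[-3,-0.3,0],"twist":0},{"jaw":0.42,"delta_pos":[-3,-0.3,0],"twist":0}]'
```

```text
t: 35.55
eef_pos: [0.59, 0.1111, 0.0294]
tcp_rot: [0.0, 0.999, 0.04, 0.002]
contact_force: [0.9, -1.0, -0.5]
width: 0.422
finger_force: 0.0
t: 36.35
eef_pos: [0.5375, 0.107, 0.029]
tcp_rot: [0.0, 0.999, 0.039, 0.0]
contact_force: [0.4, 0.5, -0.3]
width: 0.422
finger_force: 0.0
t: 36.65
eef_pos: [0.5358, 0.1067, 0.0289]
tcp_rot: [0.0, 0.999, 0.039, 0.001]
contact_force: [2.2, 0.5, 1.1]
width: 0.42
finger_force: 1.0
t: 36.95
eef_pos: [0.536, 0.1067, 0.0293]
tcp_rot: [-0.0, 0.999, 0.039, 0.005]
contact_force: [6.3, 2.7, -2.4]
width: 0.419
finger_force: 3.4
```

Row pressed against the front. Backing off and moving clear to inspect.

```bash
python3 -m inch '[{"jaw":0.42,"delta_pos":[30,2,0],"twist":0},{"jaw":0.42,"delta_pos":[50,4,40],"twist":0},{"jaw":0,"delta_pos":[50,4,90],"twist":0},{"jaw":0,"delta_pos":[50,50,110],"twist":0},{"jaw":0,"delta_pos":[50,100,110],"twist":0},{"jaw":0,"delta_pos":[50,150,110],"twist":0},{"jaw":0,"delta_pos":[50,200,110],"twist":0},{"jaw":0,"delta_pos":[50,240,110],"twist":0}]'
python3 m.py d7.png
```

```text
t: 37.75
eef_pos: [0.5801, 0.3489, 0.1383]
tcp_rot: [0.0, 0.999, 0.04, -0.001]
contact_force: [0.6, -0.9, -0.1]
width: -0.003
finger_force: 0.0
scene green 69 [0.4969 0.1297 0.066 ] [ 0.0245 -0.0249]
scene blue 3 [0.5021 0.0717 0.066 ] [ 0.0251 -0.0831]
scene red 94 [0.5058 0.0294 0.066 ] [ 0.0253 -0.1256]
scene yellow 102 [ 0.5103 -0.021   0.066 ] [ 0.0256 -0.1762]
top green 96 [0.498  0.1301 0.066 ] [ 0.0257 -0.0245]
top blue 107 [0.5023 0.0799 0.066 ] [ 0.0259 -0.0749]
top red 116 [0.5065 0.0297 0.066 ] [ 0.0259 -0.1253]
top yellow 238 [ 0.5647 -0.011   0.066 ] [ 0.0806 -0.1706]
handle mid [ 0.4318 -0.0106] out-offset from stop -0.001771470401839427 slope -0.08671648313736964
```

View pics/d7.png

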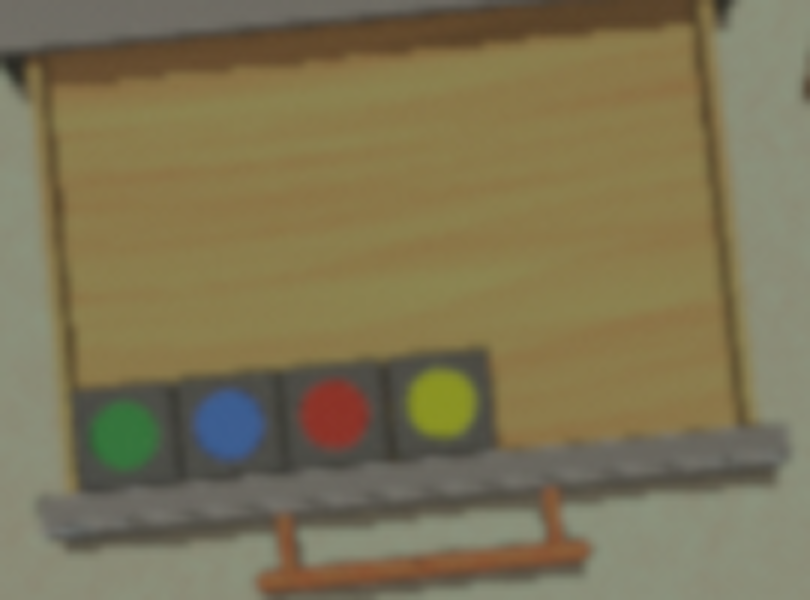

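The row is tidy: four square lids side by side, touching the left wall and the front, with green (125,435), blue (229,424), red (335,415) and yellow (442,403). The drawer is at its stop. Next I push on the bar's middle to shut it.

```bash
python3 -m inch '[{"jaw":0,"delta_pos":[-20,-45,15],"twist":0},{"jaw":0,"delta_pos":[-45,-90,15],"twist":0},{"jaw":0,"delta_pos":[-70,-135,15],"twist":0},{"jaw":0,"delta_pos":[-95,-180,15],"twist":0},{"jaw":0,"delta_pos":[-120,-225,15],"twist":0},{"jaw":0,"delta_pos":[-145,-270,15],"twist":0},{"jaw":0,"delta_pos":[-165,-315,15],"twist":0},{"jaw":0,"delta_pos":[-185,-360,15],"twist":0}]'
python3 -m inch '[{"jaw":0,"delta_pos":[0,0,0],"twist":0},{"jaw":0,"delta_pos":[0,0,0],"twist":0},{"jaw":0,"delta_pos":[0,0,0],"twist":0}]'
```

```text
t: 38.65
eef_pos: [0.3971, -0.0084, 0.1536]
tcp_rot: [-0.0, 0.999, 0.04, -0.001]
contact_force: [0.9, -0.5, 0.1]
width: 0.001
finger_force: 0.0
t: 38.95
eef_pos: [0.3994, -0.0066, 0.1537]
tcp_rot: [-0.0, 0.999, 0.039, -0.0]
contact_force: [-0.4, 1.0, -0.0]
width: -0.005
finger_force: 0.0
```

```bash
python3 -m inch '[{"jaw":0,"delta_pos":[-3,-6,-40],"twist":0},{"jaw":0,"delta_pos":[-3,-6,-80],"twist":0},{"jaw":0,"delta_pos":[-3,-6,-108],"twist":0},{"jaw":0,"delta_pos":[-3,-6,-108],"twist":0}]'
python3 -m inch '[{"jaw":0,"delta_pos":[7,0.6,0],"twist":0},{"jaw":0,"delta_pos":[12,1,0],"twist":0},{"jaw":0,"delta_pos":[16,1.3,0],"twist":0},{"jaw":0,"delta_pos":[21,1.7,0],"twist":0},{"jaw":0,"delta_pos":[27,2.2,0],"twist":0},{"jaw":0,"delta_pos":[34,2.8,0],"twist":0},{"jaw":0,"delta_pos":[41,3.4,0],"twist":0},{"jaw":0,"delta_pos":[48,3.9,0],"twist":0}]'
python3 -m inch '[{"jaw":0,"delta_pos":[7,0.6,0],"twist":0},{"jaw":0,"delta_pos":[14,1.1,0],"twist":0},{"jaw":0,"delta_pos":[21,1.7,0],"twist":0},{"jaw":0,"delta_pos":[28,2.3,0],"twist":0},{"jaw":0,"delta_pos":[35,2.9,0],"twist":0},{"jaw":0,"delta_pos":[42,3.4,0],"twist":0},{"jaw":0,"delta_pos":[48,3.9,0],"twist":0},{"jaw":0,"delta_pos":[54,4.4,0],"twist":0}]'
```

```text
t: 39.35
eef_pos: [0.395, -0.011, 0.0429]
tcp_rot: [-0.001, 0.999, 0.041, -0.003]
contact_force: [-0.7, -0.2, -0.4]
width: -0.002
finger_force: 0.0
t: 40.15
eef_pos: [0.4449, -0.0089, 0.0457]
tcp_rot: [-0.0, 0.999, 0.039, -0.0]
contact_force: [-1.2, 1.1, 0.7]
width: -0.005
finger_force: 1.0
t: 40.95
eef_pos: [0.499, -0.0045, 0.0456]
tcp_rot: [-0.0, 0.999, 0.039, -0.0]
contact_force: [-1.7, 0.9, 0.3]
width: 0.002
finger_force: 0.9
```

```bash
python3 -m inch '[{"jaw":0,"delta_pos":[7,0.6,0],"twist":0},{"jaw":0,"delta_pos":[14,1.1,0],"twist":0},{"jaw":0,"delta_pos":[21,1.7,0],"twist":0},{"jaw":0,"delta_pos":[28,2.3,0],"twist":0},{"jaw":0,"delta_pos":[35,2.9,0],"twist":0},{"jaw":0,"delta_pos":[42,3.4,0],"twist":0},{"jaw":0,"delta_pos":[49,4,0],"twist":0},{"jaw":0,"delta_pos":[56,4.6,0],"twist":0}]'
python3 -m inch '[{"jaw":0,"delta_pos":[7,0.6,0],"twist":0},{"jaw":0,"delta_pos":[14,1.1,0],"twist":0},{"jaw":0,"delta_pos":[21,1.7,0],"twist":0},{"jaw":0,"delta_pos":[28,2.3,0],"twist":0},{"jaw":0,"delta_pos":[34,2.8,0],"twist":0},{"jaw":0,"delta_pos":[39,3.2,0],"twist":0},{"jaw":0,"delta_pos":[44,3.6,0],"twist":0},{"jaw":0,"delta_pos":[48,3.9,0],"twist":0}]'
python3 -m inch '[{"jaw":0,"delta_pos":[3,0.2,0],"twist":0},{"jaw":0,"delta_pos":[6,0.5,0],"twist":0},{"jaw":0,"delta_pos":[8,0.7,0],"twist":0},{"jaw":0,"delta_pos":[10,0.8,0],"twist":0},{"jaw":0,"delta_pos":[12,1,0],"twist":0},{"jaw":0,"delta_pos":[14,1.1,0],"twist":0},{"jaw":0,"delta_pos":[16,1.3,0],"twist":0},{"jaw":0,"delta_pos":[17,1.4,0],"twist":0}]'
```

```text
t: 41.75
eef_pos: [0.5551, 0.0, 0.0457]
tcp_rot: [-0.0, 0.999, 0.039, -0.0]
contact_force: [-1.7, 0.8, 0.0]
width: 0.002
finger_force: 1.0
t: 42.55
eef_pos: [0.6031, 0.0038, 0.0457]
tcp_rot: [0.0, 0.999, 0.039, 0.0]
contact_force: [-2.8, 0.2, -0.1]
width: 0.002
finger_force: 0.9
t: 43.35
eef_pos: [0.6199, 0.0052, 0.0457]
tcp_rot: [0.0, 0.999, 0.039, 0.0]
contact_force: [-0.8, -0.6, -0.2]
width: -0.002
finger_force: 0.8
```

```bash
python3 -m inch '[{"jaw":0,"delta_pos":[1,0.1,0],"twist":0},{"jaw":0,"delta_pos":[2,0.2,0],"twist":0},{"jaw":0,"delta_pos":[3,0.2,0],"twist":0},{"jaw":0,"delta_pos":[4,0.3,0],"twist":0},{"jaw":0,"delta_pos":[5,0.4,0],"twist":0},{"jaw":0,"delta_pos":[5,0.4,0],"twist":0}]'
python3 -m inch '[{"jaw":0,"delta_pos":[1,0.1,0],"twist":0},{"jaw":0,"delta_pos":[2,0.2,0],"twist":0},{"jaw":0,"delta_pos":[3,0.2,0],"twist":0},{"jaw":0,"delta_pos":[3,0.2,0],"twist":0}]'
python3 -m inch '[{"jaw":0,"delta_pos":[1,0.1,0],"twist":0},{"jaw":0,"delta_pos":[2,0.2,0],"twist":0},{"jaw":0,"delta_pos":[3,0.2,0],"twist":0},{"jaw":0,"delta_pos":[3,0.2,0],"twist":0}]'
```

```text
t: 43.95
eef_pos: [0.625, 0.0056, 0.0457]
tcp_rot: [0.0, 0.999, 0.039, 0.0]
contact_force: [-0.7, -0.1, 0.3]
width: -0.003
finger_force: 0.4
t: 44.35
eef_pos: [0.6271, 0.0059, 0.0457]
tcp_rot: [-0.0, 0.999, 0.039, -0.001]
contact_force: [-2.6, 0.2, 1.3]
width: 0.0
finger_force: 1.5
t: 44.75
eef_pos: [0.6271, 0.0059, 0.0456]
tcp_rot: [-0.0, 0.999, 0.04, -0.004]
contact_force: [-7.7, -1.3, 5.8]
width: 0.001
finger_force: 4.4
```

The drawer hit its shut stop: position stays the same while force rises. I back off and check.

```bash
python3 -m inch '[{"jaw":0,"delta_pos":[-8,-0.6,0],"twist":0},{"jaw":0,"delta_pos":[-20,-1.6,0],"twist":0},{"jaw":0,"delta_pos":[-40,-3,0],"twist":0},{"jaw":0,"delta_pos":[-60,-5,40],"twist":0},{"jaw":0,"delta_pos":[-80,-6,85],"twist":0},{"jaw":0,"delta_pos":[-100,-40,120],"twist":0},{"jaw":0,"delta_pos":[-110,-85,130],"twist":0},{"jaw":0,"delta_pos":[-120,-130,130],"twist":0}]'
python3 -m inch '[{"jaw":0,"delta_pos":[-20,-45,0],"twist":0},{"jaw":0,"delta_pos":[-30,-90,0],"twist":0},{"jaw":0,"delta_pos":[-50,-130,0],"twist":0},{"jaw":0,"delta_pos":[-50,-180,20],"twist":0},{"jaw":0,"delta_pos":[-50,-220,20],"twist":0},{"jaw":0,"delta_pos":[-50,-260,20],"twist":0},{"jaw":0,"delta_pos":[-50,-260,20],"twist":0}]'
python3 - <<'E'
from h import *
im=shot('top','end.png'); hsv=cv2.cvtColor(im['pixels'],cv2.COLOR_RGB2HSV)
m=cv2.inRange(hsv,(5,85,60),(18,255,255)); m[:160]=0; m[175:]=0; m[:,:250]=0; m[:,315:]=0
ys,xs=np.nonzero(m)
P=np.array([ray(im,x,ys[xs==x].max()-1,.06) for x in sorted(set(xs))])
print('mid',P.mean(0),np.polyfit(P[:,1],P[:,0],1))
E
```

```text
t: 45.55
eef_pos: [0.5129, -0.1259, 0.1788]
tcp_rot: [0.002, 0.999, 0.04, 0.005]
contact_force: [0.9, -0.4, -0.4]
width: 0.001
finger_force: 0.0
t: 46.25
eef_pos: [0.4618, -0.3914, 0.1966]
tcp_rot: [0.004, 0.999, 0.037, 0.003]
contact_force: [0.8, 0.4, -0.2]
width: 0.002
finger_force: 0.0
mid [0.64299556 0.00609963 0.06      ] [-0.08516124  0.64351501]
```

View pics/end.png

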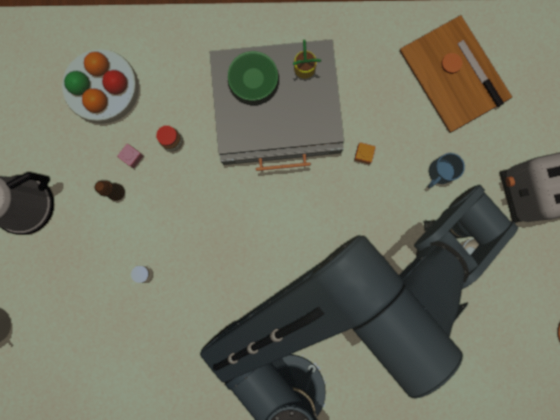

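The drawer is shut, with its handle at (284,167), slightly further in than at the start. No tins are left on the worktop. The look-alikes, jar, mill, mug and egg cup haven't moved.

```bash
python3 -c "
from station import workorder
print(workorder.finish_job())"
```

```text
the job is handed in; nothing more can be done
None
```

The job is handed in: the green, blue, red and yellow tins were in a tight, square row at the drawer's front left, and the drawer is pushed fully shut. There was no white tin, and I didn't reopen the drawer to check the row after shutting it.

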